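# Snap the keeper bar onto the label roll holder

### The job

Fit the orange keeper bar on the label roll holder: lay it across the two yellow snap hooks so that they enter its two windows, and let go of it while it still rests on top of the hooks. Then press it straight down until both ends have clicked fully home under the hooks. Leave the sugar dredger where it stands.

Things in the scene. Friction and masses are not known exactly. Their poses are not given: they have to be found in the camera images.
- keeper_bar: Loose orange plastic bar, about 70 g, lying flat, grip up. Plate 38 (x) x 176 (y) x 6 (z) mm; in its middle a finger grip 14 (x) x 40 (y) mm rising to z = 28.5 mm, to be gripped across x. White press marks on the plate's top at y = +38 and -38 mm. A window at each end. Origin: centre of the plate's underside; y along the bar, z up. It may go on either way round.
- bar_end_a (a point): centre of the bar's window (18 x 16 mm in the bar's x, y, right through) at y = +62 mm, at the level of the plate's underside
- bar_end_b (a point): centre of the bar's equal window at y = -62 mm, at the level of the plate's underside
- holder: Grey holder fixed to the table, with a white label roll 92 mm across, top 48 mm above the table. Base 112 (x) x 196 (y) x 8 mm; at y = +84 and -84 mm a tower 40 x 16 mm, top (the bar's seat) 51 mm above the table; a yellow snap hook at y = +66 and -66 mm. Origin: centre of the base's underside, on the table; x across, y from hook to hook, z up.
- holder_seat (a point): middle of the holder at the height of the towers' tops, 51 mm above the table: the fitted bar's origin comes here, bar y along the holder's y. Laid on the hooks before pressing, the bar's underside is about 67 mm above the table (17 mm higher). It may be about 4 mm off in x or y and still drop over the tips.
- hook_left (a joint): spring bend of the hook at the holder's y = +66 mm: 0 upright, grows (rad) as its head bends inward to the roll, up to about 0.1 as the bar passes the barb, back near 0 once clicked. Pushing one end over its hook takes roughly 5 to 9 N at the press mark, both at once about 10 to 15 N in the middle; the bar's weight does not do it.
- hook_right (a joint): the same for the hook at the holder's y = -66 mm
- hook_left_tip (a point): top of the hook at the holder's y = +66 mm, 71.5 mm above the table. Arm 12 (x) x 5 (y) mm; head 13 mm wide in x, tapering to 6 at the tip, sloping outward (away from the roll) to a barb 8 mm beyond the arm's centre line, its flat underside 58.5 mm above the table
- hook_right_tip (a point): top of the equal hook at the holder's y = -66 mm, 71.5 mm above the table, its barb likewise pointing outward
- sugar_dredger: pale grey steel sugar dredger with a perforated dome, 70 mm across, 116 mm high, standing loose on the table; a bystander. Origin: centre of its underside.

How it is judged:
By the outcome, as a careful person would: the job done as asked, in the order asked, and still so for the second after the job is handed in, with the robot touching nothing.
It also fails if it takes over 61 s, if anything falls off the work surface, if the arm or the gripper's body presses on something with over 40 N, if the wrist force passes 120 N, or if a joint passes its speed limit or range.

### The arm

A 6-joint arm with a two-finger parallel gripper is mounted at the origin on the work surface; the furniture and walls round the work are solid. World frame = base frame: x ahead of the robot, y to its left, z up, the work surface at z = 0. Lengths are in m, angles in degrees, forces in N, time in s.
With the tool pointing down it reaches from about 0.4 to 0.825 m from the base axis. Payload 7 kg.
Tool frame: the origin (TCP) lies on the front face of the gripper's body, between the roots of the fingers; the fingertips stand 66 mm ahead of it and the grasp point (between the pads) lies 47 mm ahead of it; z points along the fingers, y is the line along which they close (so a half turn about z gives the same grasp; the last joint's range is limited). The gripper opens to 88 mm and grips with 3 to 60 N. Pads are 19 mm wide; open, the fingers measure 130 mm over their backs; the gripper's body (78 mm by 193 mm) begins 47 mm behind the grasp point.
Start: joints at [-53.05, 20.546, 0.682, 0, -70.136, -16.507], TCP at [0.236, -0.632, 0.292] pointing down, gripper open.
Joint ranges: [-176.03, 176.03], [-82.01, 121.73], [-58.28, 71.71], [-173.87, 95.51], [-174.79, -0.11], [-173.66, 173.66]. Speed limits (degrees/s): [136.94, 136.94, 172.46, 180, 180, 180].

### API

Orientations are given as [roll, pitch, yaw] about the fixed x, y, z axes, in that order (R = Rz(yaw) Ry(pitch) Rx(roll)).
In Python, from plant import ctrl gives the robot as it stands.
- The arm moves only by the tool send_rows, never from a script. Its argument "deltas" is a list of rows, each a list of 2 entries, a list of its own where there are three numbers: the shift along the tool's x, y, z each as a share of 800 mm, from -1 to 1, then the turn about the tool's z as a share of 90 degrees, from -1 to 1. A call has exactly 5 rows; each row is the pose to reach, as a shift and turn from the pose commanded when the call began, along the tool's axes at that moment; what a row does not reach only later rows make up. A row lasts 1/12 s, in which the tool goes at most 41.7 mm and 7.16 degrees, less where a joint would pass 70% of its speed; a pose out of reach is approached as far as the arm can. A call with a number of a shift or a turn outside -1 to 1 is refused whole. A call with a gripper value outside its range is refused whole. "gripper" is the opening, from 0 (shut) to 1 (fully open), set as the call begins (left out, the last holds). The fingers move at their own pace and stop on an object; the grip force is fixed at half the most. Time passes only in rows, so rows that repeat a pose let the fingers close, or fill a call up. It gives the time, the measured TCP pose, the force, the opening and the grip force at its end, in the units of the state.
- ctrl.get_obs(): the state, without advancing time (a new reading comes with each control period).
- ctrl.snapshot(name): name is "side" or "top"; returns a dict with "color" (420x560x3 uint8, red, green, blue), "vertical_fov" (degrees; the focal length in pixels is half the picture's height over the tangent of half this angle, whatever the lens; pixels are square), "cx", "cy" (the principal point, pixels), "rvec" (rotation vector, rad) and "tvec" (3), from world to camera coordinates, as OpenCV has them. Camera axes: x right, y down, z forward; pixel columns grow to the right and rows downward; lengths in m; the calibration is good to about 2 mm. A picture is of the moment at which its call begins. There is no depth.
- ctrl.close_job(): hands the job in; it is judged then, once.
Trained networks look in a picture, given as the dict that the camera call returned (one of the last four; its "shot" number tells which), for a name from the list of things; names that differ only in an ending like _2 or _b are one class to them, and where a whole thing is asked for, a point or a joint stands for the part that bears it (a point fixed in the world has none). Each returns a list of dicts, best first, with "conf" (0 to 1); they miss things now and then, are a little off and sometimes report something else, mostly with a low value. They report only what shows in the picture. A call takes as long as a camera call.
- ctrl.boxes_of(picture, thing): "xy" ([column, row] as shares, 0 to 1, of the picture: columns of its width, rows of its height, amid what is visible of it).
- ctrl.cut_out(picture, thing): "pixels" (420x560 bool, what is visible of it) and "xy" ([column, row] as shares, 0 to 1, of the picture: columns of its width, rows of its height, amid what is visible of it).
The state is a dict: "clock": time; "joint_pos": joint angles; "qvel": joint speeds; "tau": joint torques, N m; "tool_pos": TCP position; "orientation": TCP orientation; "force": force on the tool from outside, world axes, zero at the start; "moment": the same for the moment, N m; "opening": finger opening in m; "gripper_force": force on a finger pad.
Only numpy, scipy, OpenCV 4.12 (cv2) and the standard library are available. Lean on these libraries where they do the work, as an engineer would, in place of code of your own. Each camera call takes 0.05 s, during which the arm holds its last target. There are 200 camera calls.

## Working session

There is one attempt and no reset: what is moved stays moved. The work goes in short steps, Python scripts to look and compute and a tool call to move; the robot and the scene stay as the last step left them, time stands still between calls to the robot, and variables do not carry over. Pictures are saved under pics/ and viewed, at most 12 in all, crops included, and the job is handed in when it is done.

Besides the shell and the picture viewer there is one more tool, called after "Emit:" as name(argument=value, ...) on one line, values as JSON. send_rows: Moves the arm, as the interface text tells. Shift numbers are shares of 800 mm and turn numbers shares of 90 degrees, none past 1 either way. Its arguments: {"type":"object","properties":{"deltas":{"type":"array","items":{"type":"array"}},"gripper":{"type":"number"}},"required":["deltas"]}

```bash
mkdir -p pics; cat > h.py <<'E'
import numpy as np, cv2
from plant import ctrl
def cam(p):
    h,w=p["color"].shape[:2]; f=h/2/np.tan(np.radians(p["vertical_fov"])/2)
    K=np.array([[f,0,p["cx"]],[0,f,p["cy"]],[0,0,1.]]); R=cv2.Rodrigues(np.array(p["rvec"],float))[0]
    return K,R,np.array(p["tvec"],float).ravel()
def ray(p,uv,z):
    K,R,t=cam(p); c=-R.T@t; d=R.T@np.linalg.inv(K)@np.array([uv[0],uv[1],1.])
    return c+d*(z-c[2])/d[2]
def proj(p,X):
    K,R,t=cam(p); return cv2.projectPoints(np.array(X,float).reshape(-1,1,3),np.array(p["rvec"],float),np.array(p["tvec"],float),K,None)[0].reshape(-1,2)
def save(p,n): cv2.imwrite("pics/"+n,cv2.cvtColor(p["color"],cv2.COLOR_RGB2BGR))
E
python3 - <<'E'
from h import *
o=ctrl.get_obs(); print(o["clock"],o["tool_pos"],o["orientation"],o["opening"])
for n in("top","side"):
    p=ctrl.snapshot(n); save(p,n+"1.png"); K,R,t=cam(p); print(n,[k for k in p],-R.T@t)
    for th,z in(("keeper_bar",.006),("bar_end_a",.0),("holder",.03),("hook_left_tip",.0715),("sugar_dredger",.06)):
        for d in ctrl.boxes_of(p,th)[:3]:
            uv=np.array(d["xy"])*[560,420]; print(th,round(d["conf"],2),uv.round(1),ray(p,uv,z).round(4))
E
```

```text
0.0 [ 0.23561366 -0.63212087  0.2912431 ] [ 1.79906322e+02 -6.96467956e-03 -1.59562247e+02] 0.08768054172579035
top ['color', 'vertical_fov', 'cx', 'cy', 'rvec', 'tvec', 'shot'] [0.40426155 0.02576798 1.06386417]
keeper_bar 0.84 [394.5 263.1] [ 0.3795 -0.2391  0.006 ]
keeper_bar 0.31 [266.6 174.6] [0.5917 0.0774 0.006 ]
bar_end_a 0.7 [397.  262.3] [ 0.3815 -0.2466  0.    ]
holder 0.91 [267.2 173. ] [0.5914 0.075  0.03  ]
hook_left_tip 0.57 [248.3 149.7] [0.6386 0.1188 0.0715]
sugar_dredger 0.74 [156.8 244.5] [0.4117 0.3285 0.06  ]
side ['color', 'vertical_fov', 'cx', 'cy', 'rvec', 'tvec', 'shot'] [0.4500293  1.18249103 0.734703  ]
bar_end_a 0.41 [310.4 202.9] [ 0.454  -0.2044  0.    ]
holder 0.7 [251.1 249.6] [0.5902 0.1023 0.03  ]
hook_left_tip 0.47 [226.2 244.4] [0.6411 0.1487 0.0715]
sugar_dredger 0.55 [324.2 304.6] [0.4174 0.3352 0.06  ]
```

View pics/top1.png

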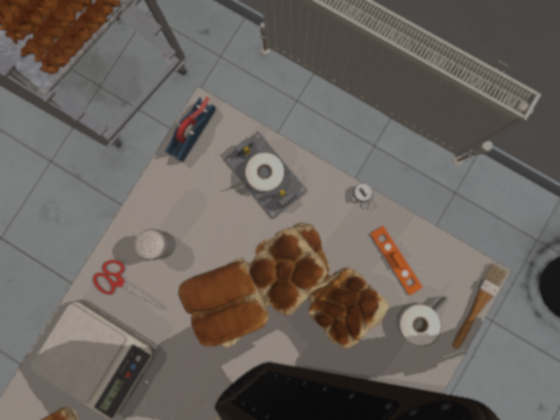

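View pics/side1.png

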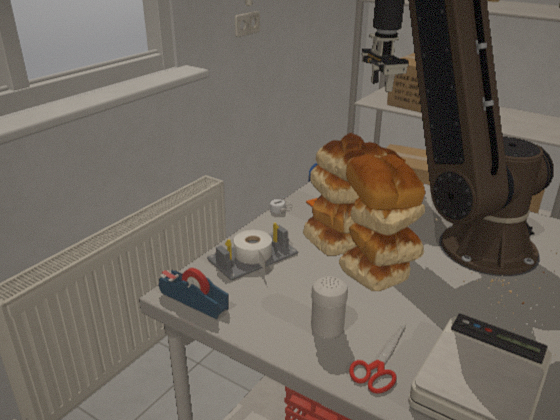

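```bash
python3 - <<'E'
from h import *
p=ctrl.snapshot("top"); s=ctrl.snapshot("side")
hsv=cv2.cvtColor(p["color"],cv2.COLOR_RGB2HSV)
for d in ctrl.cut_out(p,"keeper_bar")[:1]:
    m=d["pixels"].astype(np.uint8); c=max(cv2.findContours(m,0,2)[0],key=cv2.contourArea)
    P=np.array([ray(p,q[0],.006)[:2] for q in c],np.float32); print("bar",m.sum(),cv2.minAreaRect(P*1000), cv2.boxPoints(cv2.minAreaRect(P)))
# rows: top-view bread landmarks at several heights, projected to side
for nm,uv in (("loaf",(225,305)),("A",(290,267)),("B",(348,307)),("Bedge",(366,272)),("Bedge2",(387,303)),("Aedge",(327,272)),("Atop",(315,226))):
    print(nm)
    for z in(0,.05,.1,.15,.2,.25):
        X=ray(p,uv,z); print("  ",z,X.round(3),proj(s,X).round(0))
C=np.hstack([cv2.resize(p["color"][190:350,170:450],None,fx=2.8,fy=2.8,interpolation=2)])
cv2.imwrite("pics/topc.png",C[:,:,::-1]); 
C=cv2.resize(s["color"][120:320,190:440],None,fx=3,fy=3,interpolation=2); cv2.imwrite("pics/sidec.png",C[:,:,::-1])
C=cv2.resize(p["color"][120:230,210:320],None,fx=5,fy=5,interpolation=2); cv2.imwrite("pics/hold.png",C[:,:,::-1])
for d in ctrl.cut_out(p,"hook_left_tip")[:4]: print(d["conf"],np.array(d["xy"])*[560,420],d["pixels"].sum())
ym=cv2.inRange(hsv,(20,120,80),(35,255,255)); ym[:, :200]=0; ym[:, 330:]=0; ym[:120]=0; ym[230:]=0
n,l,st,ce=cv2.connectedComponentsWithStats(ym)
for i in range(1,n):
    if st[i,4]>4: print("y",st[i],ce[i],ray(p,ce[i],.068).round(4))
E
```

```text
bar 1123 ((388.6718444824219, -243.37632751464844), (178.14256286621094, 40.542724609375), 33.45751190185547) [[ 0.30318415 -0.2755707 ]
 [ 0.32553607 -0.30939528]
 [ 0.47415954 -0.211182  ]
 [ 0.45180762 -0.1773574 ]]
loaf
   0 [0.268 0.172 0.   ] [[388. 283.]]
   0.05 [0.275 0.165 0.05 ] [[387. 263.]]
   0.1 [0.281 0.158 0.1  ] [[387. 243.]]
   0.15 [0.287 0.151 0.15 ] [[386. 221.]]
   0.2 [0.294 0.144 0.2  ] [[385. 200.]]
   0.25 [0.3   0.138 0.25 ] [[384. 177.]]
A
   0 [0.364 0.015 0.   ] [[344. 245.]]
   0.05 [0.366 0.015 0.05 ] [[344. 228.]]
   0.1 [0.368 0.016 0.1  ] [[345. 210.]]
   0.15 [0.37  0.016 0.15 ] [[346. 192.]]
   0.2 [0.372 0.017 0.2  ] [[346. 173.]]
   0.25 [0.374 0.017 0.25 ] [[347. 154.]]
B
   0 [ 0.271 -0.128  0.   ] [[376. 218.]]
   0.05 [ 0.277 -0.121  0.05 ] [[376. 204.]]
   0.1 [ 0.283 -0.113  0.1  ] [[375. 188.]]
   0.15 [ 0.29  -0.106  0.15 ] [[375. 172.]]
   0.2 [ 0.296 -0.099  0.2  ] [[375. 155.]]
   0.25 [ 0.302 -0.092  0.25 ] [[374. 138.]]
Bedge
   0 [ 0.356 -0.171  0.   ] [[345. 210.]]
   0.05 [ 0.358 -0.162  0.05 ] [[345. 196.]]
   0.1 [ 0.361 -0.15
[... 448 characters left out ...]
 -0.076  0.   ] [[347. 227.]]
   0.05 [ 0.356 -0.071  0.05 ] [[347. 211.]]
   0.1 [ 0.359 -0.067  0.1  ] [[348. 195.]]
   0.15 [ 0.361 -0.062  0.15 ] [[348. 178.]]
   0.2 [ 0.363 -0.057  0.2  ] [[349. 161.]]
   0.25 [ 0.366 -0.052  0.25 ] [[349. 143.]]
Atop
   0 [ 0.466 -0.045  0.   ] [[305. 231.]]
   0.05 [ 0.463 -0.042  0.05 ] [[306. 215.]]
   0.1 [ 0.46  -0.039  0.1  ] [[308. 199.]]
   0.15 [ 0.457 -0.035  0.15 ] [[310. 181.]]
   0.2 [ 0.455 -0.032  0.2  ] [[312. 164.]]
   0.25 [ 0.452 -0.029  0.25 ] [[313. 145.]]
0.19 [263.592 172.788] 3439
y [244 146   6   8  31] [246.4516129  149.64516129] [0.6395 0.1235 0.068 ]
y [280 190   5   6  23] [282.08695652 192.56521739] [0.5389 0.0372 0.068 ]
```

View pics/sidec.png

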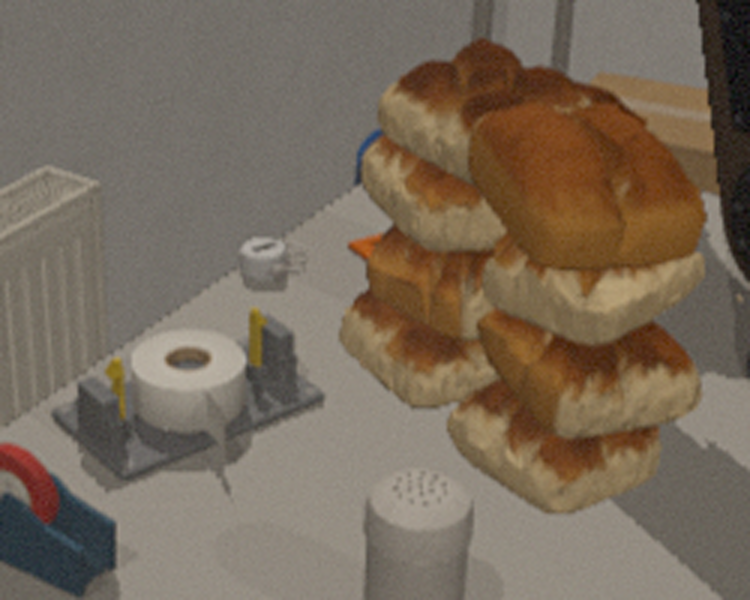

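View pics/topc.png

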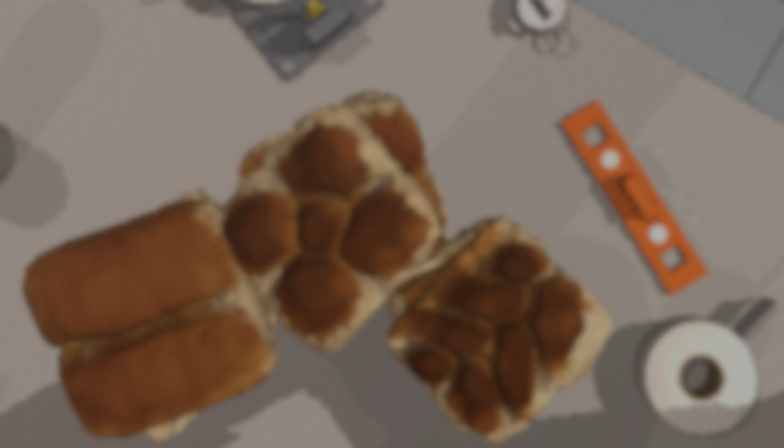

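The top view shows the bar at px (394,263), the holder at (265,172) with its hooks at (246,150) and (282,193), and three bread stacks. The stacks stand about 0.25 m tall, and the nearest is about 9 cm from the bar's centre. I'll grip with the gripper shifted 3 cm away from the bread, because the body is 193 mm wide.

```bash
cat >> h.py <<'E'
from scipy.spatial.transform import Rotation as Ro
def go(target,yaw):
    "shares from the measured pose to a world TCP target and tool yaw"
    o=ctrl.get_obs(); R=Ro.from_euler("xyz",o["orientation"],degrees=True).as_matrix()
    s=R.T@(np.array(target)-o["tool_pos"])/.8
    t=-((yaw-o["orientation"][2]+180)%360-180)/90
    print("t",round(o["clock"],2),"pos",np.round(o["tool_pos"],4),"ori",np.round(o["orientation"],2),"F",np.round(o["force"],1),"op",round(o["opening"],4),"shares",s.round(4),"turn",round(t,4),"mm",(s*800).round(1))
E
python3 -c "
from h import *
go([.4056,-.268,.30],-146.54)"
```

```text
t 0.8 pos [ 0.2357 -0.6325  0.2922] ori [-180.      0.   -159.56] F [ 0.7 -0.2 -0.2] op 0.0878 shares [-0.3581  0.3527 -0.0098] turn -0.1446 mm [-286.5  282.2   -7.8]
```

Emit:
send_rows(deltas=[[[-0.03,0.03,-0.002],-0.02],[[-0.065,0.065,-0.004],-0.04],[[-0.1,0.1,-0.006],-0.06],[[-0.135,0.135,-0.008],-0.08],[[-0.17,0.17,-0.01],-0.1]], gripper=1)

```text
clock: 1.22
tool_pos: [0.3159, -0.456, 0.3002]
orientation: [-180.0, 0.0, -150.5]
force: [0.9, -0.4, 0.6]
opening: 0.0881
gripper_force: 0.0
```

```bash
python3 -c "
from h import *
go([.4056,-.268,.30],-146.54)"
```

```text
t 1.22 pos [ 0.3159 -0.456   0.3002] ori [-179.99    0.   -150.5 ] F [ 0.9 -0.4  0.6] op 0.0881 shares [-0.2133  0.1493  0.0003] turn -0.044 mm [-170.6  119.5    0.2]
```

Emit:
send_rows(deltas=[[[-0.045,0.031,0],-0.01],[[-0.09,0.062,0],-0.02],[[-0.135,0.094,0],-0.03],[[-0.18,0.125,0],-0.04],[[-0.212,0.148,0],-0.044]])

```text
clock: 1.63
tool_pos: [0.4056, -0.2691, 0.3006]
orientation: [-180.0, 0.0, -146.5]
force: [1.4, -1.3, 0.2]
opening: 0.0873
gripper_force: 0.0
```

```bash
python3 - <<'E'
from h import *
s=ctrl.snapshot("side"); save(s,"side2.png"); print(ctrl.get_obs()["joint_pos"])
go([.4056,-.268,.074],-146.54)
E
```

```text
[ -9.8048666    2.1086042  -21.61924118  -0.07834636 -66.12165808
 -46.55026917]
t 1.68 pos [ 0.4081 -0.2648  0.3008] ori [-1.7995e+02  1.6000e-01 -1.4639e+02] F [-0.5  3.7 -0. ] op 0.0876 shares [ 0.0056 -0.0013  0.2834] turn 0.0017 mm [  4.5  -1.1 226.8]
```

View pics/side2.png

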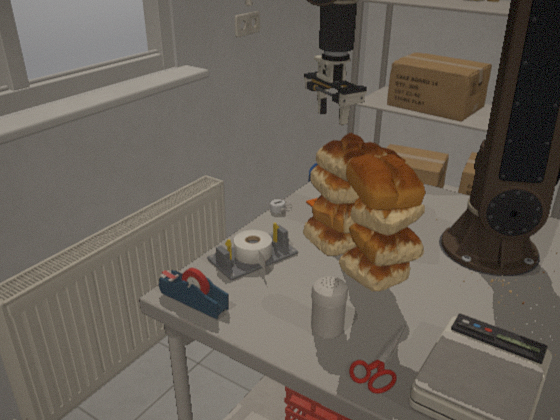

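The gripper hovers at px (335,100), clear of the bread. Descending in two steps.

Emit:
send_rows(deltas=[[[0,0,0.02],0],[[0,0,0.06],0],[[0,0,0.1],0],[[0,0,0.14],0],[[0,0,0.16],0]])

```text
clock: 2.1
tool_pos: [0.4036, -0.2704, 0.1691]
orientation: [179.8, -0.1, -146.6]
force: [-0.7, -0.8, 0.5]
opening: 0.0877
gripper_force: 0.0
```

```bash
python3 - <<'E'
from h import *
p=ctrl.snapshot("top"); save(p,"top2.png")
d=ctrl.cut_out(p,"keeper_bar")
for d in d[:1]:
    m=d["pixels"].astype(np.uint8); c=max(cv2.findContours(m,0,2)[0],key=cv2.contourArea); print(d["conf"],m.sum(),cv2.minAreaRect(np.array([ray(p,q[0],.006)[:2]*1000 for q in c],np.float32)))
go([.4056,-.268,.074],-146.54)
E
```

```text
t 2.2 pos [ 0.4035 -0.2706  0.1696] ori [ 179.76   -0.21 -146.61] F [0.5 0.3 0.4] op 0.0876 shares [-0.0044  0.0007  0.1194] turn -0.0008 mm [-3.6  0.6 95.6]
```

View pics/top2.png

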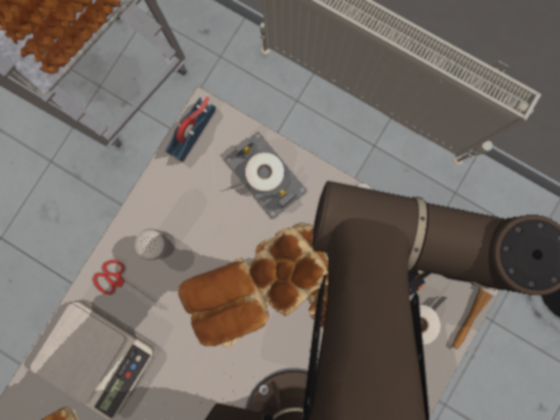

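The arm hides the bar but is clear of the bread and moving freely. Continuing down.

Emit:
send_rows(deltas=[[[-0.004,0,0.03],0],[[-0.004,0,0.06],0],[[-0.004,0,0.085],0],[[-0.004,0,0.105],0],[[-0.004,0,0.114],0]])

```text
clock: 2.62
tool_pos: [0.4081, -0.2694, 0.0805]
orientation: [180.0, -0.0, -146.6]
force: [-0.7, 0.4, -1.5]
opening: 0.0879
gripper_force: 0.0
```

```bash
python3 -c "
from h import *
go([.4056,-.268,.0745],-146.54)"
```

```text
t 2.62 pos [ 0.4081 -0.2694  0.0805] ori [ 1.7999e+02 -2.0000e-02 -1.4660e+02] F [-0.7  0.4 -1.5] op 0.0879 shares [0.0016 0.0032 0.0075] turn -0.0006 mm [1.3 2.5 6. ]
```

Emit:
send_rows(deltas=[[[0,0,0.003],0],[[0,0,0.005],0],[[0,0,0.005],0],[[0,0,0.005],0],[[0,0,0.005],0]])

```text
clock: 3.03
tool_pos: [0.4084, -0.2695, 0.0779]
orientation: [-179.9, 0.1, -146.6]
force: [-0.8, 0.5, 0.3]
opening: 0.0881
gripper_force: 0.0
```

Emit:
send_rows(deltas=[[[0,0,0],0],[[0,0,0],0],[[0,0,0],0],[[0,0,0],0],[[0,0,0],0]], gripper=0)

```text
clock: 3.45
tool_pos: [0.4078, -0.2692, 0.077]
orientation: [180.0, -0.0, -146.6]
force: [-0.6, 0.9, 0.1]
opening: 0.0595
gripper_force: 0.5
```

Emit:
send_rows(deltas=[[[0,0,0],0],[[0,0,0],0],[[0,0,0],0],[[0,0,0],0],[[0,0,0],0]])

```text
clock: 3.87
tool_pos: [0.4079, -0.2693, 0.0769]
orientation: [-180.0, 0.0, -146.6]
force: [-0.4, -0.4, -0.5]
opening: 0.0265
gripper_force: 0.2
```

Emit:
send_rows(deltas=[[[0,0,0],0],[[0,0,0],0],[[0,0,0],0],[[0,0,0],0],[[0,0,0],0]])

```text
clock: 4.28
tool_pos: [0.4079, -0.2693, 0.0769]
orientation: [-180.0, 0.0, -146.6]
force: [0.6, 0.6, -0.3]
opening: 0.0136
gripper_force: 30.0
```

Emit:
send_rows(deltas=[[[0,0,0],0],[[0,0,0],0],[[0,0,0],0],[[0,0,0],0],[[0,0,0],0]])

```text
clock: 4.7
tool_pos: [0.4079, -0.2693, 0.077]
orientation: [-180.0, 0.0, -146.6]
force: [-0.2, 0.5, -0.4]
opening: 0.0139
gripper_force: 30.0
```

Gripped at 14 mm, as expected. Lifting.

Emit:
send_rows(deltas=[[[0,0,-0.02],0],[[0,0,-0.06],0],[[0,0,-0.1],0],[[0,0,-0.145],0],[[0,0,-0.19],0]])

```text
clock: 5.12
tool_pos: [0.4072, -0.2692, 0.2305]
orientation: [180.0, -0.0, -146.6]
force: [1.5, -0.4, -0.1]
opening: 0.0136
gripper_force: 30.0
```

Emit:
send_rows(deltas=[[[0,0,-0.04],0],[[0,0,-0.08],0],[[0,0,-0.12],0],[[0,0,-0.155],0],[[0,0,-0.17],0]])

```text
clock: 5.53
tool_pos: [0.4085, -0.2698, 0.3694]
orientation: [-179.7, 0.2, -146.6]
force: [0.4, 0.0, -0.6]
opening: 0.0138
gripper_force: 30.0
```

```bash
python3 -c "
from h import *
go([.589,-.02,.37],-142)
go([.589,.08,.37],-139.4)"
```

```text
t 5.53 pos [ 0.4085 -0.2698  0.3694] ori [-179.73    0.19 -146.58] F [ 0.4  0.  -0.6] op 0.0138 shares [-3.603e-01  1.363e-01 -2.000e-04] turn -0.0509 mm [-2.882e+02  1.090e+02 -2.000e-01]
t 5.53 pos [ 0.4085 -0.2698  0.3694] ori [-179.73    0.19 -146.58] F [ 0.4  0.  -0.6] op 0.0138 shares [-0.4292  0.2406 -0.0005] turn -0.0797 mm [-343.3  192.5   -0.4]
```

Emit:
send_rows(deltas=[[[-0.035,0.005,-0.005],-0.01],[[-0.08,0.015,-0.01],-0.02],[[-0.125,0.025,-0.01],-0.03],[[-0.17,0.04,-0.01],-0.04],[[-0.215,0.05,-0.01],-0.05]])

```text
clock: 5.95
tool_pos: [0.5299, -0.1396, 0.3732]
orientation: [-180.0, 0.0, -142.1]
force: [1.2, -0.5, -1.5]
opening: 0.0138
gripper_force: 30.0
```

```bash
python3 -c "
from h import *
go([.589,.08,.30],-139.4)"
```

```text
t 5.95 pos [ 0.5299 -0.1396  0.3732] ori [-1.8000e+02  3.0000e-02 -1.4207e+02] F [ 1.2 -0.5 -1.5] op 0.0138 shares [-0.227   0.1711  0.0917] turn -0.0297 mm [-181.6  136.9   73.3]
```

Emit:
send_rows(deltas=[[[-0.035,0.026,0.01],-0.01],[[-0.075,0.056,0.02],-0.02],[[-0.115,0.087,0.03],-0.025],[[-0.155,0.117,0.045],-0.03],[[-0.19,0.143,0.06],-0.03]])

```text
clock: 6.37
tool_pos: [0.5793, 0.0448, 0.3247]
orientation: [-180.0, 0.0, -139.3]
force: [-0.5, -1.1, -1.0]
opening: 0.0133
gripper_force: 30.0
```

```bash
python3 -c "
from h import *
go([.589,.08,.20],-139.4)"
```

```text
t 6.37 pos [0.5793 0.0448 0.3247] ori [-1.7999e+02  4.0000e-02 -1.3934e+02] F [-0.5 -1.1 -1. ] op 0.0133 shares [-0.0378  0.0254  0.1559] turn 0.0006 mm [-30.2  20.4 124.7]
```

Emit:
send_rows(deltas=[[[-0.01,0.006,0.03],0],[[-0.02,0.013,0.065],0],[[-0.03,0.02,0.1],0],[[-0.036,0.024,0.13],0],[[-0.037,0.025,0.15],0]])

```text
clock: 6.78
tool_pos: [0.5876, 0.0776, 0.202]
orientation: [179.9, -0.2, -139.4]
force: [-0.2, -0.1, -0.9]
opening: 0.0141
gripper_force: 30.0
```

Emit:
send_rows(deltas=[[[0,0,0],0],[[0,0,0],0],[[0,0,0],0],[[0,0,0],0],[[0,0,0],0]])

```text
clock: 7.2
tool_pos: [0.5891, 0.0768, 0.2065]
orientation: [-180.0, 0.1, -139.4]
force: [-0.3, -0.2, -0.5]
opening: 0.0135
gripper_force: 30.0
```

```bash
python3 - <<'E'
from h import *
p=ctrl.snapshot("top"); s=ctrl.snapshot("side")
go([.589,.08,.144],-139.4)
a=cv2.resize(s["color"][160:300,170:330],None,fx=5,fy=4.2,interpolation=2)[:, :800]
a=cv2.resize(s["color"][180:290,190:310],None,fx=3.3,fy=3.3,interpolation=2)
b=cv2.resize(p["color"][120:230,205:325],None,fx=3.3,fy=3.3,interpolation=2)
cv2.imwrite("pics/c3.png",np.hstack([a,b])[:,:,::-1])
for n,q in(("top",p),("side",s)):
    for th in("bar_end_a","keeper_bar","hook_left_tip"):
        for d in ctrl.boxes_of(q,th)[:3]:
            print(n,th,round(d["conf"],2),(np.array(d["xy"])*[560,420]).round(1))
    hsv=cv2.cvtColor(q["color"],cv2.COLOR_RGB2HSV)
    for nm,lo,hi,ar in(("yel",(20,120,70),(35,255,255),4),("or",(3,150,80),(16,255,255),20)):
        m=cv2.inRange(hsv,lo,hi); k,l,st,ce=cv2.connectedComponentsWithStats(m)
        for i in range(1,k):
            if st[i,4]>ar and 190<ce[i][0]<330 and 110<ce[i][1]<300: print(n,nm,st[i],ce[i].round(1))
E
```

```text
t 7.3 pos [0.5888 0.0768 0.206 ] ori [-1.7997e+02  1.0000e-01 -1.3941e+02] F [-0.2  0.8 -0.7] op 0.0134 shares [-0.0026  0.0029  0.0776] turn -0.0001 mm [-2.1  2.3 62. ]
top bar_end_a 0.79 [279.5 183.4]
top keeper_bar 0.67 [278.8 183. ]
top or [267 166  30  36 396] [281.5 184.4]
top or [302 230  23  31 245] [313.3 240.8]
top or [ 195  236  128  109 6331] [252.6 290.4]
side bar_end_a 0.89 [248.6 205.3]
side hook_left_tip 0.33 [251.2 252.7]
side yel [273 223   6  19  77] [274.7 231.9]
side yel [225 239   7  21  63] [228.7 247.2]
side or [218 194  70  28 506] [251.4 207.5]
side or [196 275   8  15  22] [200.1 281.7]
```

View pics/c3.png

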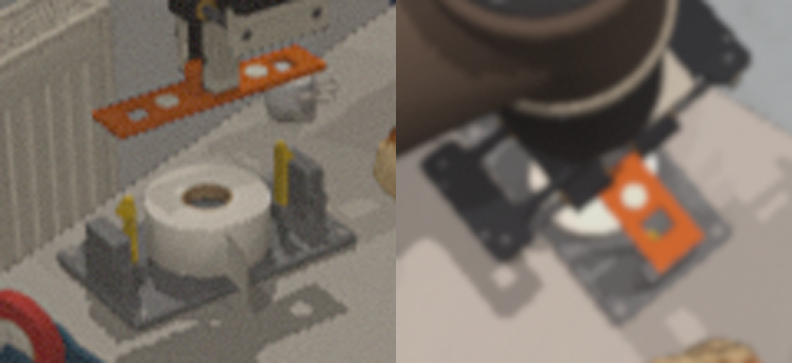

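The side crop shows the bar held level above the holder, with its marks and windows visible. The hook tips are at about (275.5,223) and (228,240). Triangulating both in the same view.

```bash
python3 - <<'E'
from h import *
p=ctrl.snapshot("top"); s=ctrl.snapshot("side")
o=ctrl.get_obs(); zt=o["tool_pos"][2]-.077+.006; print("plate top",zt)
g=s["color"].astype(float)
# white press marks inside the orange bar (side): low saturation, bright, within bar hull
d=ctrl.cut_out(s,"keeper_bar")or ctrl.cut_out(s,"bar_end_a"); m=d[0]["pixels"].astype(np.uint8)
hull=cv2.fillConvexPoly(np.zeros_like(m),cv2.convexHull(cv2.findNonZero(m)),1)
hsv=cv2.cvtColor(s["color"],cv2.COLOR_RGB2HSV)
w=((hsv[:,:,1]<110)&(hsv[:,:,2]>0)&(hull>0)).astype(np.uint8)
k,l,st,ce=cv2.connectedComponentsWithStats(w,connectivity=4)
for i in range(1,k):
    if st[i,4]>3: print("blob",st[i],ce[i].round(1),hsv[l==i].mean(0).round(0),ray(s,ce[i],zt).round(4))
M=[ray(s,q,zt) for q in((267.9,201.5),(240.6,210.6))]; W=[ray(s,q,zt) for q in((275.8,200),(231.8,214.8))]
for A in(M,W): v=A[0]-A[1]; print("bar ctr",((A[0]+A[1])/2).round(4),np.hypot(*v[:2]).round(4),np.degrees(np.arctan2(-v[1],-v[0])).round(1)%180)
H=[ray(s,q,.0715) for q in((275.5,223.3),(228.2,240.0))]; v=H[0]-H[1]; print("hooks side",H,((H[0]+H[1])/2).round(4),np.hypot(*v[:2]).round(4),np.degrees(np.arctan2(-v[1],-v[0]))%180)
y=cv2.inRange(hsv,(20,110,60),(35,255,255))
for a,b in((268,282),(222,238)):
    for r in range(219,268):
        c=np.flatnonzero(y[r,a:b])+a
        if len(c): print(r,c.min(),c.max(),end="; ")
    print()
# predicted hook tip pixels for holder guess
for yaw in(39.4,40.6):
  for c in((.589,.080),(.589,.077)):
    u=np.array([np.cos(np.radians(yaw)),np.sin(np.radians(yaw))])
    X=[[*(np.array(c)+sg*.066*u),.0715] for sg in(1,-1)]; print(yaw,c,"side",proj(s,X).round(1).tolist(),"top",proj(p,X).round(1).tolist())
print("top mark/window",ray(p,(277.1,179.4),zt),ray(p,(283.8,187.3),zt))
E
```

```text
plate top 0.1339550541931826
blob [251 195  23  14 141] [258.3 201.4] [ 18.  47. 108.] [0.5771 0.0512 0.134 ]
blob [274 199   4   3  11] [275.6 200.1] [ 14.  52. 152.] [0.5365 0.0412 0.134 ]
blob [221 200  25  13  83] [236.  206.2] [ 16.  39. 114.] [0.6264 0.0796 0.134 ]
blob [265 200   6   4  22] [267.3 201.5] [ 19.  54. 168.] [0.5557 0.05   0.134 ]
blob [238 209   6   4  23] [240.6 210.6] [ 18.  54. 132.] [0.6128 0.0996 0.134 ]
blob [229 214   6   4  16] [231.6 215.1] [ 16.  47. 114.] [0.6302 0.1223 0.134 ]
bar ctr [0.5835 0.0748 0.134 ] 0.0769 40.5
bar ctr [0.583  0.0809 0.134 ] 0.1235 40.6
hooks side [array([0.5364271 , 0.04402658, 0.0715    ]), array([0.63939476, 0.12952098, 0.0715    ])] [0.5879 0.0868 0.0715] 0.1338 39.70296428087418
223 274 275; 224 274 276; 225 273 277; 226 273 278; 227 273 278; 228 273 277; 229 273 277; 230 273 277; 231 273 276; 232 273 277; 233 273 276; 234 273 276; 235 273 276; 236 273 276; 237 273 276; 238 273 276; 239 273 276; 240 273 276; 241 274 276; 
239 228 229; 240 227 229; 241 226 230; 242 226 230; 243 225 230; 244 225 230; 245 226 230; 246 227 230; 247 228 230; 248 227 230; 249 227 230; 250 228 231; 251 229 231; 252 230 231; 253 230 231; 254 230 231; 255 230 231; 256 230 231; 257 230 231; 258 230 231; 259 230 230; 
39.4 (0.589, 0.08) side [[228.4, 238.3], [275.0, 222.1]] top [[247.0, 149.1], [281.7, 192.7]]
39.4 (0.589, 0.077) side [[228.6, 237.6], [275.1, 221.5]] top [[248.3, 149.1], [283.0, 192.8]]
40.6 (0.589, 0.08) side [[228.8, 238.5], [274.7, 221.8]] top [[246.5, 149.5], [282.1, 192.4]]
40.6 (0.589, 0.077) side [[229.0, 237.8], [274.8, 221.2]] top [[247.8, 149.5], [283.4, 192.4]]
top mark/window [0.5587906  0.04794739 0.13395505] [0.54161662 0.03293343 0.13395505]
```

Emit:
send_rows(deltas=[[[-0.005,0.003,0.01],0],[[-0.01,0.005,0.025],0],[[-0.01,0.005,0.04],0],[[-0.01,0.005,0.055],0],[[-0.01,0.005,0.06],0]])

```text
clock: 8.17
tool_pos: [0.5909, 0.0851, 0.1538]
orientation: [179.9, -0.2, -139.4]
force: [-0.5, -0.3, -0.7]
opening: 0.0138
gripper_force: 30.0
```

Emit:
send_rows(deltas=[[[0,0,0],0],[[0,0,0],0],[[0,0,0],0],[[0,0,0],0],[[0,0,0],0]])

```text
clock: 8.58
tool_pos: [0.5923, 0.0852, 0.1576]
orientation: [-180.0, 0.1, -139.4]
force: [0.0, -0.2, -0.3]
opening: 0.0133
gripper_force: 30.0
```

```bash
python3 - <<'E'
from h import *
p=ctrl.snapshot("top"); s=ctrl.snapshot("side")
go([.59,.085,.144],-139.4)
a=cv2.resize(s["color"][205:275,210:290],None,fx=5,fy=5,interpolation=2)
b=cv2.resize(p["color"][135:205,230:310],None,fx=5,fy=5,interpolation=2)
cv2.imwrite("pics/c4.png",np.hstack([a,b])[:,:,::-1])
zt=ctrl.get_obs()["tool_pos"][2]-.071
o=ctrl.get_obs()["tool_pos"]
u=np.array([np.cos(np.radians(40.6)),np.sin(np.radians(40.6))]); c=np.array(o[:2])-.0035*u
X=[[*(c+sg*q*u),zt] for q in(.038,.062) for sg in(1,-1)]; print("pred marks/windows side",proj(s,X).round(1).tolist(),"top",proj(p,X).round(1).tolist())
E
```

```text
t 8.68 pos [0.5922 0.0852 0.1575] ori [-1.7999e+02  5.0000e-02 -1.3940e+02] F [-0.8  0.  -0.3] op 0.0135 shares [0.0022 0.0016 0.0168] turn 0.0 mm [ 1.8  1.3 13.5]
pred marks/windows side [[238.4, 230.0], [265.0, 220.5], [229.6, 233.1], [273.1, 217.6]] top [[252.3, 156.9], [273.1, 181.9], [245.8, 149.0], [279.7, 189.9]]
```

View pics/c4.png

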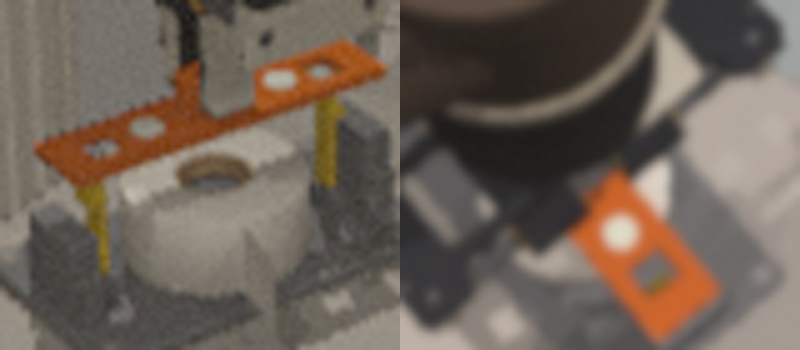

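The hooks line up with the windows to within about 2 mm in both views. The right hook shows inside its window at top px (281,191). Lowering.

Emit:
send_rows(deltas=[[[0,0,0.003],0],[[0,0,0.006],0],[[0,0,0.009],0],[[0,0,0.011],0],[[0,0,0.011],0]])

```text
clock: 9.1
tool_pos: [0.5917, 0.085, 0.1475]
orientation: [180.0, -0.1, -139.4]
force: [-0.9, 0.6, -0.0]
opening: 0.0138
gripper_force: 30.0
```

Emit:
send_rows(deltas=[[[0,0,0.001],0],[[0,0,0.002],0],[[0,0,0.002],0],[[0,0,0.002],0],[[0,0,0.002],0]])

```text
clock: 9.52
tool_pos: [0.592, 0.0851, 0.1466]
orientation: [-180.0, 0.0, -139.4]
force: [-0.4, -0.2, -0.2]
opening: 0.0138
gripper_force: 30.0
```

Emit:
send_rows(deltas=[[[0,0,0.001],0],[[0,0,0.002],0],[[0,0,0.002],0],[[0,0,0.002],0],[[0,0,0.002],0]])

```text
clock: 9.93
tool_pos: [0.5921, 0.0852, 0.145]
orientation: [-180.0, 0.0, -139.4]
force: [0.8, 0.0, -0.9]
opening: 0.0139
gripper_force: 30.0
```

```bash
python3 - <<'E'
from h import *
s=ctrl.snapshot("side"); p=ctrl.snapshot("top")
go([.59,.085,.144],-139.4)
a=cv2.resize(s["color"][205:275,210:290],None,fx=5,fy=5,interpolation=2)
b=cv2.resize(p["color"][135:205,230:310],None,fx=5,fy=5,interpolation=2)
cv2.imwrite("pics/c5.png",np.hstack([a,b])[:,:,::-1])
E
```

```text
t 10.03 pos [0.5921 0.0852 0.145 ] ori [-1.8000e+02  1.0000e-02 -1.3939e+02] F [-0.1  0.2 -0.4] op 0.0138 shares [0.0021 0.0015 0.0013] turn 0.0001 mm [1.7 1.2 1. ]
```

View pics/c5.png

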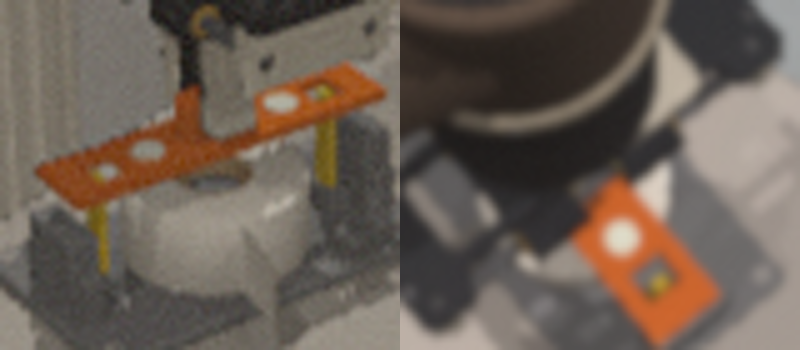

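Both tips show inside their windows, at side px (230,240) and (274,223), with no contact force. Releasing.

Emit:
send_rows(deltas=[[[0,0,0],0],[[0,0,0],0],[[0,0,0],0],[[0,0,0],0],[[0,0,0],0]], gripper=0.6)

```text
clock: 10.45
tool_pos: [0.5919, 0.0851, 0.1449]
orientation: [180.0, -0.0, -139.4]
force: [0.3, -0.2, -0.4]
opening: 0.0416
gripper_force: 0.0
```

Emit:
send_rows(deltas=[[[0,0,0],0],[[0,0,0],0],[[0,0,0],0],[[0,0,0],0],[[0,0,0],0]])

```text
clock: 10.87
tool_pos: [0.592, 0.0851, 0.145]
orientation: [180.0, -0.0, -139.4]
force: [0.7, 0.4, -0.3]
opening: 0.0526
gripper_force: 0.0
```

Emit:
send_rows(deltas=[[[0,0,-0.01],0],[[0,0,-0.03],0],[[0,0,-0.05],0],[[0,0,-0.07],0],[[0,0,-0.075],0]])

```text
clock: 11.28
tool_pos: [0.5932, 0.0854, 0.2083]
orientation: [-179.9, 0.2, -139.4]
force: [0.1, 0.9, 0.7]
opening: 0.0526
gripper_force: 0.0
```

```bash
python3 - <<'E'
from h import *
s=ctrl.snapshot("side"); p=ctrl.snapshot("top")
go([.59,.085,.17],-139.4)
a=cv2.resize(s["color"][205:275,210:290],None,fx=5,fy=5,interpolation=2)
b=cv2.resize(p["color"][135:205,230:310],None,fx=5,fy=5,interpolation=2)
cv2.imwrite("pics/c6.png",np.hstack([a,b])[:,:,::-1])
E
```

```text
t 11.38 pos [0.5925 0.0854 0.2064] ori [-1.7996e+02  1.5000e-01 -1.3939e+02] F [ 0.3 -0.5 -0.6] op 0.0525 shares [0.0028 0.0017 0.0455] turn 0.0001 mm [ 2.2  1.4 36.4]
```

View pics/c6.png

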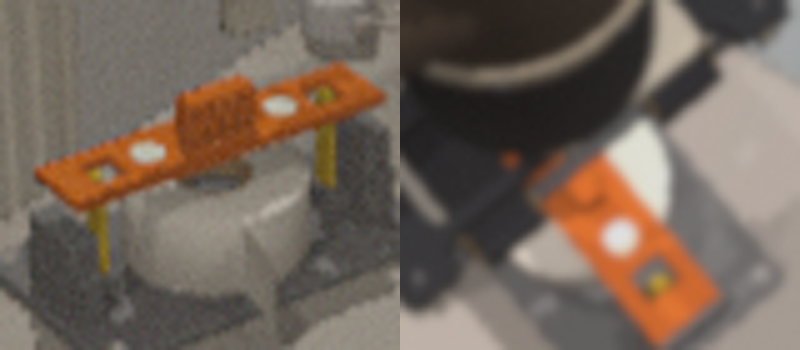

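The bar rests on both hooks, released. Next I'll close the fingers and press on the grip's middle.

Emit:
send_rows(deltas=[[[0.004,0,0],0],[[0.004,0,0],0],[[0.004,0,0],0],[[0.004,0,0],0],[[0.004,0,0],0]], gripper=0)

```text
clock: 11.8
tool_pos: [0.5894, 0.083, 0.2044]
orientation: [180.0, -0.0, -139.4]
force: [0.8, -0.4, -0.5]
opening: 0.0248
gripper_force: 0.0
```

Emit:
send_rows(deltas=[[[0,0,0],0],[[0,0,0],0],[[0,0,0],0],[[0,0,0],0],[[0,0,0],0]])

```text
clock: 12.22
tool_pos: [0.5896, 0.0831, 0.205]
orientation: [-180.0, 0.0, -139.4]
force: [0.2, 1.2, -0.8]
opening: 0.0007
gripper_force: 0.0
```

Emit:
send_rows(deltas=[[[0,0,0.01],0],[[0,0,0.02],0],[[0,0,0.03],0],[[0,0,0.04],0],[[0,0,0.045],0]])

```text
clock: 12.63
tool_pos: [0.5889, 0.0828, 0.1671]
orientation: [180.0, -0.1, -139.4]
force: [-0.5, 0.4, -0.9]
opening: 0.0004
gripper_force: 0.0
```

Emit:
send_rows(deltas=[[[0,0,0.002],0],[[0,0,0.004],0],[[0,0,0.006],0],[[0,0,0.008],0],[[0,0,0.008],0]])

```text
clock: 13.05
tool_pos: [0.5896, 0.0831, 0.1625]
orientation: [180.0, 0.0, -139.4]
force: [0.0, 0.4, 0.1]
opening: 0.0004
gripper_force: 0.0
```

Emit:
send_rows(deltas=[[[0,0,0.002],0],[[0,0,0.003],0],[[0,0,0.004],0],[[0,0,0.005],0],[[0,0,0.005],0]])

```text
clock: 13.47
tool_pos: [0.5901, 0.0832, 0.1591]
orientation: [-180.0, 0.1, -139.4]
force: [0.3, 0.4, 5.2]
opening: 0.0004
gripper_force: 2.2
```

Emit:
send_rows(deltas=[[[0,0,0.001],0],[[0,0,0.002],0],[[0,0,0.003],0],[[0,0,0.004],0],[[0,0,0.005],0]])

```text
clock: 13.88
tool_pos: [0.5912, 0.0834, 0.1567]
orientation: [-179.9, 0.2, -139.3]
force: [0.5, 0.1, 16.1]
opening: 0.0002
gripper_force: 7.6
```

Emit:
send_rows(deltas=[[[0,0,0.001],0],[[0,0,0.002],0],[[0,0,0.003],0],[[0,0,0.004],0],[[0,0,0.005],0]])

```text
clock: 14.3
tool_pos: [0.5894, 0.083, 0.1505]
orientation: [180.0, -0.0, -139.4]
force: [0.5, 0.1, 0.0]
opening: 0.0005
gripper_force: 0.0
```

It snapped through at about 16 N. Following down to make sure it is seated.

Emit:
send_rows(deltas=[[[0,0,0.002],0],[[0,0,0.003],0],[[0,0,0.004],0],[[0,0,0.005],0],[[0,0,0.005],0]])

```text
clock: 14.72
tool_pos: [0.5893, 0.083, 0.1459]
orientation: [180.0, -0.0, -139.4]
force: [0.4, -0.5, 0.6]
opening: 0.0003
gripper_force: 0.0
```

Emit:
send_rows(deltas=[[[0,0,0.001],0],[[0,0,0.002],0],[[0,0,0.003],0],[[0,0,0.004],0],[[0,0,0.005],0]])

```text
clock: 15.13
tool_pos: [0.5896, 0.0831, 0.1452]
orientation: [-180.0, 0.0, -139.3]
force: [-12.7, 1.2, 30.4]
opening: 0.0001
gripper_force: 15.5
```

Emit:
send_rows(deltas=[[[0,0,-0.02],0],[[0,0,-0.05],0],[[0,0,-0.09],0],[[0,0,-0.13],0],[[0,0,-0.16],0]])

```text
clock: 15.55
tool_pos: [0.59, 0.0831, 0.2732]
orientation: [-179.9, 0.1, -139.4]
force: [0.7, 0.6, -0.3]
opening: 0.0001
gripper_force: 0.0
```

Emit:
send_rows(deltas=[[[0,0,0],0],[[0,0,0],0],[[0,0,0],0],[[0,0,0],0],[[0,0,0],0]])

```text
clock: 15.97
tool_pos: [0.5891, 0.0829, 0.2692]
orientation: [180.0, -0.1, -139.4]
force: [-0.1, 0.1, 0.1]
opening: 0.0007
gripper_force: 0.0
```

```bash
python3 - <<'E'
from h import *
s=ctrl.snapshot("side"); p=ctrl.snapshot("top")
go([.59,.085,.17],-139.4)
a=cv2.resize(s["color"][205:275,210:290],None,fx=5,fy=5,interpolation=2)
b=cv2.resize(p["color"][130:265,140:310],None,fx=2.35,fy=2.35,interpolation=2)
b=cv2.resize(b,(400,350))
cv2.imwrite("pics/c7.png",np.hstack([a,b])[:,:,::-1])
for d in ctrl.boxes_of(p,"sugar_dredger")[:1]: print(np.array(d["xy"])*[560,420])
E
```

```text
t 16.07 pos [0.5893 0.083  0.2695] ori [ 1.7997e+02 -1.0000e-01 -1.3940e+02] F [-0.4 -0.3  0. ] op 0.0003 shares [-0.0025  0.0013  0.1244] turn 0.0 mm [-2.   1.1 99.5]
[173.376 240.114]
```

View pics/c7.png

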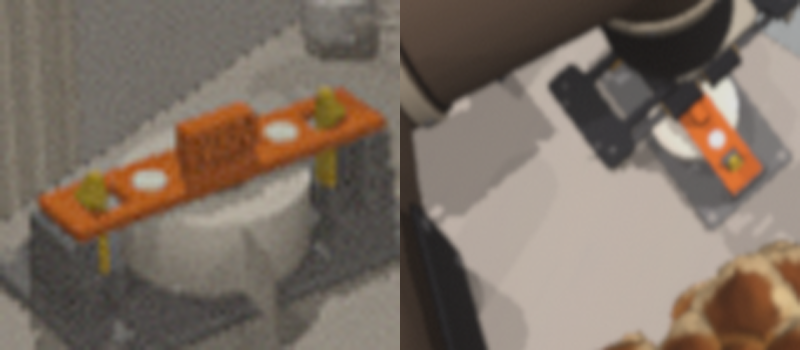

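Both ends sit on the towers, and the hook heads stand fully above the plate. In the top view the arm hides the dredger, so I'll check it in the side view and then hand in.

```bash
python3 - <<'E'
from h import *
s=ctrl.snapshot("side")
d=ctrl.boxes_of(s,"sugar_dredger"); print([(round(q["conf"],2),(np.array(q["xy"])*[560,420]).round(1)) for q in d[:2]])
old=cv2.imread("pics/side1.png")[:,:,::-1][270:340,305:355].astype(float)
print(np.abs(old-s["color"][270:340,305:355]).mean())
if d and abs(d[0]["xy"][0]*560-324)<3: print(ctrl.close_job())
E
```

```text
[(0.96, array([326.6, 305.2]))]
3.392857142857143
the job is handed in; nothing more can be done
None
```

The orange keeper bar is fitted: I laid it on both hooks, let go, then pressed it straight down. It snapped through at about 16 N and took 30 N at the seat; the last side view shows both ends home under the hooks. The dredger is where it was, and I handed the job in at about 16 s of the 61 s limit.

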